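Slide the nail stand home in the curing lamp and start it

TASK

Slide the stand of freshly painted nail tips along the table into the curing lamp, leading end first, until that end sits square against the lamp's inner back wall; push it with the fingers on its bare wooden board, do not lift it and do not touch the wet nails. Then press the lamp's large start key and let it come back up. Leave the small timer key and everything else on the table alone.

Things in the scene. Friction and masses are not known exactly. Their poses are not given: they have to be found in the camera images.
- lamp: nail-curing lamp, fixed: white arched shell 175 mm deep (its x), 210 wide (its y), 100 high, flat on top. Origin on the table under its middle; +x points from the open mouth (x = -85 mm; the front leans back to x = -55 at the top) into the lamp
- lamp_back (a point): centre of the foot of the lamp's flat inner back wall, at x = +70 mm in the lamp's frame, axes as the lamp. The hollow from the mouth to here is 155 mm long, 150 mm wide (y from -75 to +75 mm, side walls 30 mm thick) and 64 mm high, without a floor of its own: the table top runs through
- tray: loose stand of press-on nails: bare wooden board 200 mm long (its x), 96 wide (its y), 16 thick, about 0.33 kg, sliding on the table. Origin at the centre of its underside; +x points to the leading end (x = +100 mm), the tail is at x = -100. Fully home, its origin is at x = -30 mm in the lamp's frame and 45 mm of the tail stick out of the mouth
- nails: the ten freshly painted nail tips on thin steel posts, in two rows of five upright on the board, part of the stand; same origin and axes. They take up x from -33 to +89 mm and y from -35 to +35 mm and reach 47 mm above the table; the tail behind them and a strip along each long edge are bare
- start_key_top (a point): centre of the top of the large round start key (30 mm across) on the lamp's flat top, 108 mm above the table; at x = +35, y = -27 mm in the lamp's frame. Pressed straight down
- start_key (a joint): travel of the start key, m: 0 up, 0.005 fully down; a spring (about 1.2 N at first, 4 N fully down) brings it back up. A press counts from 0.0035
- timer_key_top (a point): centre of the top of the small round timer key (18 mm across) on the lamp's flat top, 63 mm from the start key, at x = +35, y = +36 mm in the lamp's frame; not to be pressed
- timer_key (a joint): travel of the timer key, m: 0 up, 0.005 fully down
- bottle_square: polish bottle, square glass body 30 x 30 x 42 mm with a black tapered cap to 78 mm; origin at the centre of its underside; bystander
- bottle_round: polish bottle, round body 34 mm across and 40 mm high with a black tapered cap to 76 mm; origin at the centre of its underside; bystander
- jar: low round jar with white lid, 56 mm across, 38 mm high; origin at the centre of its underside; bystander
- buffer: pale buffing block 95 x 26 x 26 mm, long along its x; origin at the centre of its underside; bystander
- dish: small white ceramic dish, 48 mm across the rim, 30 mm high; origin at the centre of its underside; bystander
- file_cup: clear cup 76 mm across and 95 mm high with nail files standing in it, the files reach about 185 mm; origin at the centre of its underside; bystander
- dust_brush: small white nail brush lying down, 135 mm long along its x, 23 mm high; origin on the table near its middle; bystander
Not all that is in view belongs to the job. Several things have the shape of the tray; the one meant has the colours described above.

How it is judged (in metres and radians):
On the way, in this order (a step that is already met when the one before it is completed fails the run):
1. the stand is pushed fully home, square against the inner back wall of the lamp (x of tray in the frame of lamp between -0.037 and -0.024 m and y of tray in the frame of lamp between -0.032 and 0.032 m and angle between the x axis of tray and the x axis of lamp, either way round below 0.09 rad and x of lamp_back in the frame of tray above 0.09 m), for 0.2 s.
2. the large start key is pressed with the stand home (all of step 1 and value of joint start_key above 0.0035 m), for 0.05 s.
At the end, for the whole second after the job is handed in: The stand lies flat and at rest in the lamp with its leading end within 7 mm of the inner back wall and within 0.09 rad (5 degrees) of square, and the start key, pressed after that, is up again (all of step 1 and linear speed of tray below 0.01 m/s and height (world z) of tray below 0.004 m and value of joint start_key below 0.001 m); the robot touches nothing.
It fails at once if the stand is lifted, carried or tipped (more than 6 mm or 0.08 rad) (height (world z) of tray above 0.006 m or angle between tray's own z axis and vertical above 0.08 rad).
It fails at once if something touches the wet nails or their posts (contact force between nails and anything else above 0.3 N).
It fails at once if the start key is pressed before the stand is home (value of joint start_key above 0.002 m and not (x of tray in the frame of lamp between -0.037 and -0.024 m and y of tray in the frame of lamp between -0.032 and 0.032 m and angle between the x axis of tray and the x axis of lamp, either way round below 0.09 rad and x of lamp_back in the frame of tray above 0.09 m)).
It fails at once if the timer key is pressed (value of joint timer_key above 0.002 m).
It fails at once if another thing on the table is shifted by more than 12 mm or knocked over (distance of any of bottle_square, bottle_round, jar, buffer, dish, file_cup, dust_brush from where it was at the start of the episode above 0.012 m or angle between any of bottle_square, bottle_round, jar, buffer, dish, file_cup, dust_brush's own z axis and vertical above 0.3 rad).
It also fails if it takes over 72 s, if anything falls off the work surface, if the arm or the gripper's body presses on something with over 40 N, if the wrist force passes 120 N, or if a joint passes its speed limit or range.

ROBOT

A 6-joint arm with a two-finger parallel gripper is mounted at the origin on the work surface. World frame = base frame: x ahead of the robot, y to its left, z up, the work surface at z = 0. Lengths are in mm, angles in rad, forces in N, time in s.
With the tool pointing down it reaches from about 325 to 925 mm from the base axis. Payload 3.1 kg.
Tool frame: the origin (TCP) lies on the centre line of the jaws, within the pads' length; the fingertips stand 25 mm ahead of it and the grasp point (between the pads) lies 6 mm ahead of it; y points along the fingers, x is the direction in which the jaws open and shut, and the axes are right-handed (so a half turn about y gives the same grasp; the last joint's range is limited). The gripper opens to 85 mm and grips with 20 to 120 N. Pads are 22 mm wide; open, the fingers measure 114 mm over their backs; the gripper's body (76 mm by 85 mm) begins 54 mm behind the grasp point. The pads swing forward as they close: fully open they stand 13 mm farther back than shut.
Start: joints at [-1.295, 0.217, 1.613, -0, 1.311, -0.112], TCP at [236.367, -578.593, 217.1] pointing down, gripper open.
Joint ranges: [-2.75, 2.75], [-0.78, 2.1], [0.31, 2.55], [-1.13, 4.27], [0.13, 2.63], [-2.58, 2.58]. Speed limits (rad/s): [2.79, 2.79, 3.14, 3.14, 3.14, 3.14].

INTERFACE

Orientations are given as a unit quaternion [w, x, y, z].
In Python, from workcell import manip, imaging gives the robot as it stands. The module is installed in compiled form; this text tells all that it offers.
- The arm moves only by the tool send_rows, never from a script. Its argument "series" is a list of rows, each a list of 7 numbers: the turn, a rotation vector about the world's x, y, z in units of 8 degrees (1.0 is 8 degrees), then the shift along the world's x, y, z in units of 50 mm (1.0 is 50 mm), then the opening, from 0 (shut) to 1 (fully open). In form: [[ax, ay, az, x, y, z, fingers], ...]. A call has 1 to 10 rows; each row shifts and turns the commanded pose from where the row before left it; what a row does not reach is not made up. A row lasts 1/8 s, in which the tool goes at most 62.5 mm and 10.7 degrees, less where a joint would pass 70% of its speed; a pose out of reach is approached as far as the arm can. A call is refused whole if a number of a shift passes 1 or a number of a turn 1, either way. A call with a gripper value outside its range is refused whole. The fingers move at their own pace and stop on an object; "force" is the grip in N (left out, the last holds). Time passes only in rows, so rows that do not move let the fingers close. It gives the time, the measured TCP pose, the force and the opening at its end, in the units of the state.
- manip.get_state(): the state, without advancing time (a new reading comes with each control period).
- imaging.grab_frame(name): name is "scene" or "top"; returns a dict with "frame" (480x640x3 uint8, red, green, blue), "range_z" (480x640 float32, mm along the optical axis (not along the pixel's ray), 0 where there is no reading), "fovy" (degrees; the focal length in pixels is half the picture's height over the tangent of half this angle, whatever the lens; pixels are square), "cx", "cy" (the principal point, pixels), "position" and "orientation" of the camera in the world. Camera axes: x right, y down, z forward; pixel columns grow to the right and rows downward; lengths in mm; the calibration is good to about 2 mm. A picture is of the moment at which its call begins.
- manip.close_job(): hands the job in, once; it reports no verdict.
The state is a dict: "time_s": time; "joints": joint angles; "qd": joint speeds; "joint_torque": joint torques, N m; "eef_pos": TCP position; "tool_rot": TCP orientation; "force": force on the tool from outside, world axes, zero at the start; "ft_torque": the same for the moment, N m; "finger_gap": finger opening in mm.
Only numpy, scipy, OpenCV 4.12 (cv2) and the standard library are available. Lean on these libraries where they do the work, as an engineer would, in place of code of your own. Each camera call takes 0.05 s, during which the arm holds its last target.

## Working session

There is one attempt and no reset: what is moved stays moved. The work goes in short steps, Python scripts to look and compute and a tool call to move; the robot and the scene stay as the last step left them, time stands still between calls to the robot, and variables do not carry over. Pictures are saved under pics/ and viewed, and the job is handed in when it is done.

Besides the shell and the picture viewer there is one more tool, called after "Call:" by a JSON object that holds its "api" and its "payload". send_rows: Moves the arm, as the interface text tells. Its arguments: {"type":"object","properties":{"series":{"type":"array","items":{"type":"array","items":{"type":"number"}}},"force":{"type":"number"}},"required":["series"]}

```bash
mkdir -p pics; cat > h.py <<'E'
import numpy as np, cv2
from workcell import manip, imaging
from scipy.spatial.transform import Rotation as R
def grab(n):
    f=imaging.grab_frame(n); return f
def save(f,name,crop=None,scale=1):
    im=f["frame"][:,:,::-1].copy()
    if crop: im=im[crop[1]:crop[3],crop[0]:crop[2]]
    if scale!=1: im=cv2.resize(im,None,fx=scale,fy=scale,interpolation=cv2.INTER_CUBIC)
    cv2.imwrite("pics/"+name,im)
def cloud(f):
    z=f["range_z"].astype(float); fl=240/np.tan(np.radians(f["fovy"])/2)
    v,u=np.mgrid[0:480,0:640]
    P=np.stack([(u-f["cx"])/fl*z,(v-f["cy"])/fl*z,z],-1)
    q=f["orientation"]; r=R.from_quat([q[1],q[2],q[3],q[0]])
    W=P@r.as_matrix().T+np.array(f["position"]); W[z==0]=np.nan
    return W
E
python3 - <<'E'
from h import *
for n in ("scene","top"):
    f=grab(n); save(f,n+"0.png"); print(n,f["fovy"],f["cx"],f["cy"],f["position"],f["orientation"])
    np.savez(n+"0.npz",**{k:np.array(v) for k,v in f.items()})
print(manip.get_state())
E
```

```text
scene 57.83161681324992 323.7388702061363 242.53532597122634 [1128.1573591  -603.87551657  810.09159914] [-0.40270097  0.82692749  0.35092347 -0.17571446]
top 46.487161649928375 320.49879403075704 236.93267458598672 [ 380.24608131  -12.20235544 1637.81543967] [-0.0269099   0.70953632 -0.70396101  0.01652187]
{'time_s': 0.1, 'joints': array([-1.29516124e+00,  2.17683979e-01,  1.61479307e+00,  2.35796110e-05,
        1.31133107e+00, -1.12189768e-01]), 'qd': array([ 0.00095497, -0.00275251, -0.00294534,  0.00142923, -0.00060676,
       -0.00032937]), 'joint_torque': array([-9.19841841e-04, -3.98079443e+01, -3.04970634e+01, -2.44842704e-04,
        4.23229882e-03,  3.32791117e-06]), 'eef_pos': array([ 236.1792423 , -577.81419507,  215.88551024]), 'tool_rot': array([ 0.58749003, -0.58646414,  0.39487274, -0.39368871]), 'force': array([ 0.22416788,  0.1963629 , -0.73551791]), 'ft_torque': array([ 0.00340851,  0.06254165, -0.01868158]), 'finger_gap': 85.20830939636475}
```

View pics/scene0.png

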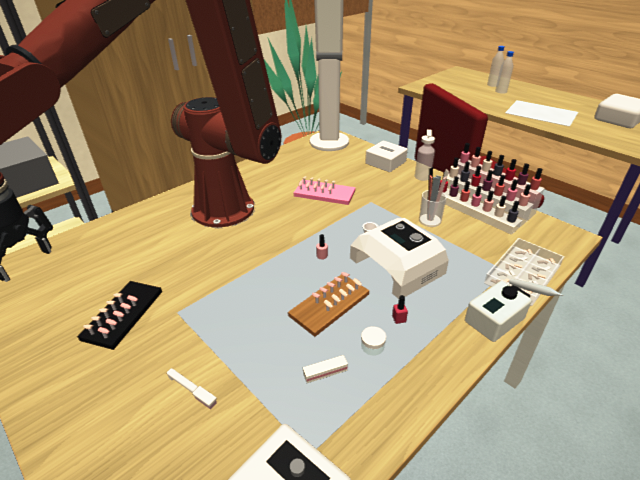

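View pics/top0.png

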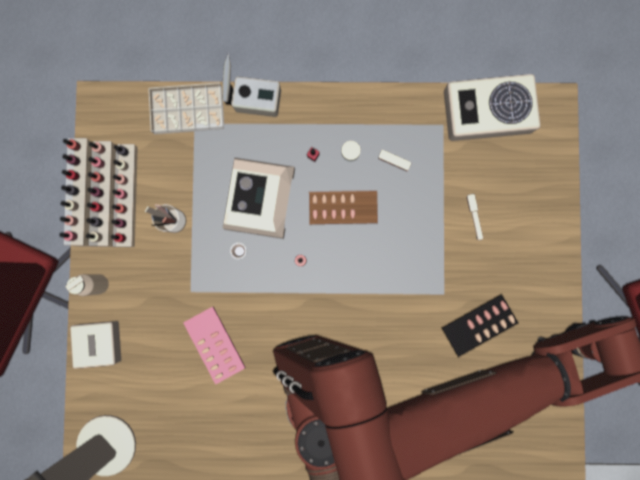

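Candidates for the stand (top view): wooden one at (343,207), black at (480,325), pink at (214,345). By its bare-wood board, I choose (343,207). Next I check a crop and measure the poses.

```bash
python3 - <<'E'
from h import *
f=dict(np.load("top0.npz")); g=dict(np.load("scene0.npz"))
save(f,"crop_top.png",(210,130,430,280),3.6); save(g,"crop_sc.png",(270,200,470,350),4)
W=cloud(f); 
np.set_printoptions(precision=1,suppress=True)
for n,(u,v) in dict(tray=(343,207),lamp=(258,198),tail=(374,207),round=(300,260),sq=(313,154),jar=(350,150),buf=(395,160),dish=(238,251),cup=(170,218),br=(475,215),table=(360,260)).items(): print(n,W[v,u])
hsv=cv2.cvtColor(f["frame"],cv2.COLOR_RGB2HSV)
# tray mask: height 8..60 in window
z=W[:,:,2]
sub=np.zeros(z.shape,bool); sub[180:235,302:385]=1
m=sub&(z>8)&(z<60)
pts=W[m][:,:2].astype(np.float32); r=cv2.minAreaRect(pts); print("tray rect",r,cv2.boxPoints(r),m.sum(), "median z",np.median(z[m]))
mc=sub&(hsv[:,:,1]>90)
pts=W[mc][:,:2].astype(np.float32); r=cv2.minAreaRect(pts); print("tray color",r,cv2.boxPoints(r))
sub=np.zeros(z.shape,bool); sub[150:245,215:300]=1
for lo,hi in((20,130),(85,125)):
    m=sub&(z>lo)&(z<hi); pts=W[m][:,:2].astype(np.float32); r=cv2.minAreaRect(pts); print("lamp",lo,r,cv2.boxPoints(r))
E
```

```text
tray [567.8 -52.8  16.6]
lamp [582.1 185.5  96.5]
tail [ 568.4 -143.1   16.5]
round [411.3  68.2  70.1]
sq [715.7  35.   53.7]
jar [731.9 -71.7  35.1]
buf [ 705.7 -203.3   23.4]
dish [437.3 252.8   9.7]
cup [522.9 424.6 114.5]
br [nan nan nan]
table [ 414.  -103.6    5.3]
tray rect ((568.6190185546875, -51.04296112060547), (233.31985473632812, 159.16981506347656), 89.39772033691406) [[ 487.8 -166.9]
 [ 647.  -168.5]
 [ 649.4   64.8]
 [ 490.3   66.4]] 2306 median z 16.912660187952724
tray color ((569.9708251953125, -53.4031982421875), (88.35604858398438, 192.4176025390625), 3.505704879760742) [[ 520.    39.9]
 [ 531.8 -152.1]
 [ 619.9 -146.7]
 [ 608.2   45.3]]
lamp 20 ((572.96875, 194.47811889648438), (175.2952117919922, 250.2579803466797), 81.52994537353516) [[436.3 126.2]
 [683.8  89.4]
 [709.6 262.7]
 [462.1 299.6]]
lamp 85 ((592.1669311523438, 193.58331298828125), (153.74806213378906, 185.00497436523438), 81.46527862548828) [[489.3 131.3]
 [672.2 103.8]
 [695.1 255.9]
 [512.1 283.3]]
```

```bash
python3 - <<'E'
from h import *
g=dict(np.load("scene0.npz")); W=cloud(g);z=W[:,:,2]
np.set_printoptions(precision=1,suppress=True)
for lo,hi in((3,130),(93,106),(9,20)):
  for name,(a,b,c,d) in dict(lamp=(345,210,450,296),tray=(284,265,372,335)).items():
    s=np.zeros(z.shape,bool); s[b:d,a:c]=1
    m=(s&(z>lo)&(z<hi)).astype(np.uint8)
    n,l,st,ce=cv2.connectedComponentsWithStats(m); k=1+np.argmax(st[1:,4]); p=W[l==k][:,:2].astype(np.float32)
    r=cv2.minAreaRect(p); print(name,lo,hi,len(p),r,cv2.boxPoints(r).tolist())
E
```

```text
lamp 3 130 4615 ((579.08203125, 226.81422424316406), (279.3994140625, 387.9823303222656), 71.37731170654297) [[350.63690185546875, 156.37701416015625], [718.3052368164062, 32.48081970214844], [807.5271606445312, 297.2514343261719], [439.85882568359375, 421.14764404296875]]
tray 3 130 2460 ((563.6397705078125, -49.168617248535156), (112.4412841796875, 221.0825958251953), 2.030468702316284) [[503.5378723144531, 59.31132507324219], [511.3710021972656, -161.6324462890625], [623.74169921875, -157.6485595703125], [615.9085693359375, 63.29521179199219]]
lamp 93 106 1672 ((594.2533569335938, 191.99563598632812), (147.01083374023438, 151.26502990722656), 81.8876724243164) [[509.0050354003906, 129.89859008789062], [658.75634765625, 108.55294036865234], [679.501708984375, 254.09268188476562], [529.7503662109375, 275.4383239746094]]Traceback (most recent call last):
  File "<stdin>", line 8, in <module>
    return _wrapfunc(a, 'argmax', axis=axis, out=out, **kwds)
    return bound(*args, **kwds)
ValueError: attempt to get argmax of an empty sequence
```

View pics/crop_top.png

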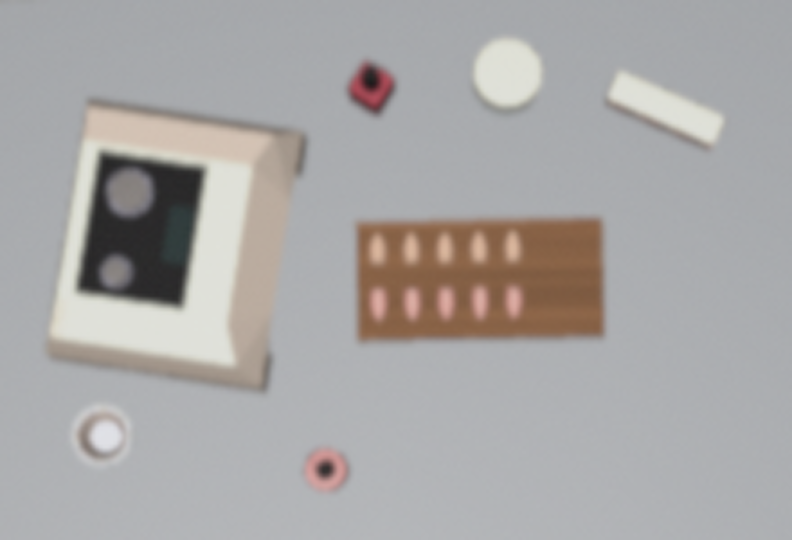

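View pics/crop_sc.png

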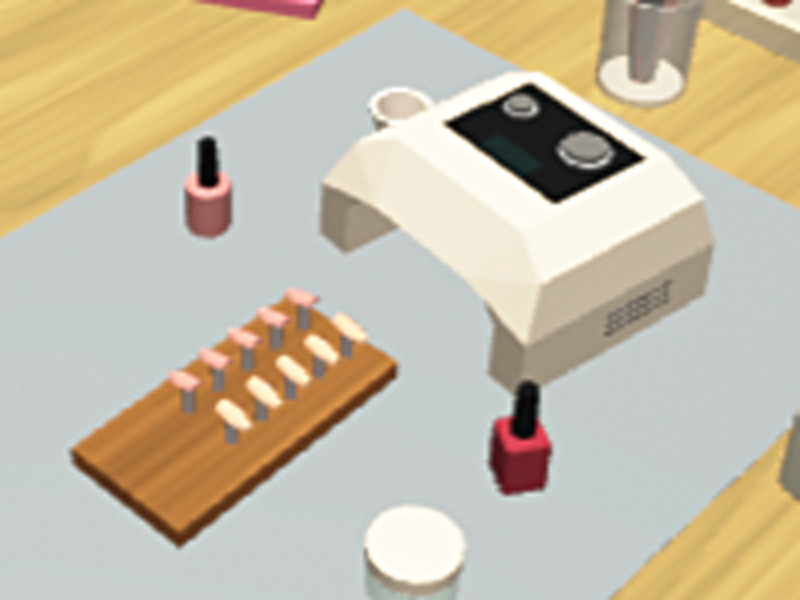

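```bash
cat >> h.py <<'E'
def ray(f,uv,z):
    uv=np.atleast_2d(np.array(uv,float)); fl=240/np.tan(np.radians(float(f["fovy"]))/2)
    q=f["orientation"]; M=R.from_quat([q[1],q[2],q[3],q[0]]).as_matrix(); p=np.array(f["position"])
    d=np.c_[(uv[:,0]-f["cx"])/fl,(uv[:,1]-f["cy"])/fl,np.ones(len(uv))]@M.T
    return p+d*((z-p[2])/d[:,2])[:,None]
def proj(f,X):
    fl=240/np.tan(np.radians(float(f["fovy"]))/2)
    q=f["orientation"]; M=R.from_quat([q[1],q[2],q[3],q[0]]).as_matrix()
    c=(np.atleast_2d(X)-np.array(f["position"]))@M
    return np.c_[c[:,0]/c[:,2]*fl+f["cx"],c[:,1]/c[:,2]*fl+f["cy"]]
def pose2(o,th):
    c,s=np.cos(th),np.sin(th)
    return lambda L: np.c_[np.atleast_2d(L)[:,0]*c-np.atleast_2d(L)[:,1]*s+o[0],np.atleast_2d(L)[:,0]*s+np.atleast_2d(L)[:,1]*c+o[1],np.atleast_2d(L)[:,2]]
E
cat > fit.py <<'E'
from h import *
from scipy.optimize import least_squares
np.set_printoptions(precision=1,suppress=True)
f=dict(np.load("top0.npz")); g=dict(np.load("scene0.npz"))
T=lambda c:np.array(c,float)/3.6+[210,130]
S=lambda c:np.array(c,float)/4+[270,200]
def fit(L,fp,x0,fs=None,w=1):
    fun=lambda x:(np.concatenate([(proj(f_,pose2(x[:2],x[2])(l))-p).ravel() for f_,l,p in fp]))
    r=least_squares(fun,x0,loss='soft_l1'); return r
tl=[(100,48,16),(-100,48,16),(-100,-48,16),(100,-48,16)]
# +x toward world +y (image left); +y is then world -x (image down)
tt=T([(359,341),(604,336),(601,218),(358,222)])
ts=S([(395,368),(180,540),(72,455)])
r1=fit(0,[(f,np.array(tl),tt)],[568,-52,1.57]); print("tray top",r1.x,r1.fun)
r2=fit(0,[(g,np.array([tl[3],tl[2],tl[1]]),ts)],[568,-52,1.57]); print("tray scene",r2.x,r2.fun)
kl=np.array([(35,-27,108),(35,36,108),(-85,-105,0),(-85,105,0)])
kt=T([(130,192),(116,271),(304,172),(266,390)])
r=fit(0,[(f,kl[:2],kt[:2])],[582,190,1.44]); print("lamp top keys",r.x,r.fun)
kl2=np.array([(35,-27,108),(35,36,108),(-85,-105,0)])
ks=S([(585,148),(520,104),(526,392)])
r=fit(0,[(g,kl2,ks)],[582,190,1.44]); print("lamp scene",r.x,r.fun)
r=fit(0,[(f,kl[:2],kt[:2]),(g,kl2,ks)],[582,190,1.44]); print("lamp both",r.x,r.fun)
print(ray(f,kt[:2],108))
E
python3 fit.py
```

```text
tray top [566.3 -54.1   1.6] [-0.3 -0.2  0.4  0.   0.5  0.  -0.5  0.2]
tray scene [575.1 -62.2   1.6] [ 0.7 -0.5 -0.   0.1 -0.6  0.2]
lamp top keys [589.6 187.2   1.4] [ 0.  -0.2 -0.   0.2]
lamp scene [595.3 182.1   1.5] [ 0.4 -0.8 -0.2 -0.7 -0.2  3. ]
lamp both [591.6 186.8   1.5] [-0.2 -0.5  0.5  0.   0.3 -2.2 -0.1 -2.  -0.3  1.3]
[[621.2 217.6 108. ]
 [560.1 227.3 108. ]]
```

```bash
cat >> fit.py <<'E'
print("---")
np.set_printoptions(precision=3,suppress=True)
print(r1.x,r2.x,r.x)
for F,bx in((f,(320,235,440,290)),(f,(400,170,440,200)),(f,(200,130,230,290)),(g,(200,290,280,340)),(g,(400,320,440,360)),(g,(300,390,350,420))):
    W=cloud(F); p=W[bx[1]:bx[3],bx[0]:bx[2]].reshape(-1,3); print(bx,np.nanmedian(p,0),np.nanstd(p[:,2]))
o1=pose2(r1.x[:2],r1.x[2])(tl); 
im=g["frame"][:,:,::-1].copy(); im=cv2.resize(im[200:350,270:470],None,fx=4,fy=4,interpolation=cv2.INTER_CUBIC)
def poly(X,c):
    P=(proj(g,X)-[270,200]+0.5)*4
    cv2.polylines(im,[np.round(P).astype(int).reshape(-1,1,2)],True,c,1)
poly(o1,(0,255,0))
lam=pose2((589.6,187.2),1.4128)
for c in((35,-27,15),(35,36,9)):
    a=np.linspace(0,6.28,24); poly(lam(np.c_[c[0]+c[2]*np.cos(a),c[1]+c[2]*np.sin(a),0*a+108]),(255,0,0))
poly(lam([(-85,-105,0),(87.5,-105,0),(87.5,-105,40),(-85,-105,40)]),(255,0,255))
cv2.imwrite("pics/ov_sc.png",im)
E
python3 fit.py | sed -n '/---/,$p'
```

```text
---
[566.282 -54.13    1.596] [575.058 -62.167   1.607] [591.605 186.793   1.45 ]
(320, 235, 440, 290) [ 408.704 -159.935    1.09 ] 3.7611599329211267
(400, 170, 440, 200) [ 638.185 -278.368    0.958] 3.7801646671725706
(200, 130, 230, 290) [557.912 325.777   1.464] 16.769402834648652
(200, 290, 280, 340) [ 436.437 -242.254    0.335] 1.4833062915759043
(400, 320, 440, 360) [797.766  15.995  -0.061] 1.7365295120470579
(300, 390, 350, 420) [ 764.054 -261.701    0.355] 1.433799981525196
```

View pics/ov_sc.png

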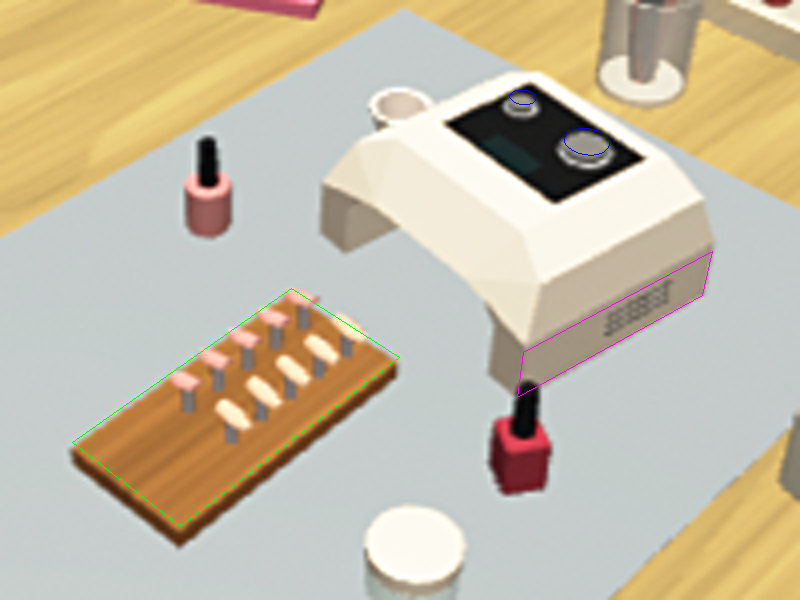

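```bash
cat >> h.py <<'E'
def st():
    s=manip.get_state(); q=s["tool_rot"]; M=R.from_quat([q[1],q[2],q[3],q[0]]).as_matrix()
    print("t",round(s["time_s"],2),"p",s["eef_pos"].round(1),"F",s["force"].round(1),"gap",round(s["finger_gap"],1),"j",s["joints"].round(2))
    print(M.round(3)); print("yaw of jaw x deg",np.degrees(np.arctan2(M[1,0],M[0,0])).round(2),"euler err down",np.degrees([M[0,1],M[1,1]]).round(2))
E
python3 -c "
from h import *
st()"
```

```text
t 0.1 p [ 236.2 -577.8  215.9] F [ 0.2  0.2 -0.7] gap 85.2 j [-1.3   0.22  1.61  0.    1.31 -0.11]
[[ 0.378 -0.001  0.926]
 [-0.926  0.002  0.378]
 [-0.002 -1.     0.   ]]
yaw of jaw x deg -67.78 euler err down [-0.03  0.12]
```

Call:
{"api": "send_rows", "payload": {"series": [[0,0,0.96,0.74,0.86,0,0.6],[0,0,0.96,0.74,0.86,0,0.6],[0,0,0.96,0.74,0.86,0,0.6],[0,0,0.96,0.74,0.86,0,0.6],[0,0,0.96,0.74,0.86,0,0.6],[0,0,0.96,0.74,0.86,0,0.6],[0,0,0.96,0.74,0.86,0,0.6],[0,0,0.96,0.74,0.86,0,0.6],[0,0,0.96,0.74,0.86,0,0.6],[0,0,0,0,0,0,0.6]]}}

```text
time_s: 1.35
eef_pos: [571.0, -188.1, 216.4]
tool_rot: [0.707, -0.707, -0.01, 0.01]
force: [-0.2, -0.6, 0.3]
finger_gap: 51.5
```

```bash
python3 -c "
from h import *
st()"
```

```text
t 1.35 p [ 571.  -188.1  216.4] F [-0.2 -0.6  0.3] gap 51.5 j [-0.44  0.17  1.67  0.    1.3  -0.46]
[[ 1.    -0.    -0.029]
 [ 0.029  0.001  1.   ]
 [-0.    -1.     0.001]]
yaw of jaw x deg 1.66 euler err down [-0.02  0.07]
```

Call:
{"api": "send_rows", "payload": {"series": [[0,0,0,0,-0.06,-0.88,0.6],[0,0,0,0,-0.06,-0.88,0.6],[0,0,0,0,-0.06,-0.88,0.6],[0,0,0,0,0,-0.88,0.6],[0,0,0,0,0,0,0.6]]}}

```text
time_s: 1.98
eef_pos: [564.2, -199.4, 36.2]
tool_rot: [0.709, -0.705, -0.004, 0.011]
force: [0.4, 0.4, -0.3]
finger_gap: 51.6
```

```bash
python3 -c "
from h import *
st()
f=grab('top'); save(f,'t1.png',(210,130,430,280),3.6); g=grab('scene'); save(g,'s1.png',(250,220,410,340),5)
W=cloud(g)
np.savez('s1.npz',**g)"
```

```text
t 1.98 p [ 564.2 -199.4   36.2] F [ 0.4  0.4 -0.3] gap 51.6 j [-0.46  0.38  1.78 -0.    0.99 -0.48]
[[ 1.    -0.01  -0.022]
 [ 0.022  0.005  1.   ]
 [-0.01  -1.     0.005]]
yaw of jaw x deg 1.25 euler err down [-0.59  0.27]
```

View pics/t1.png

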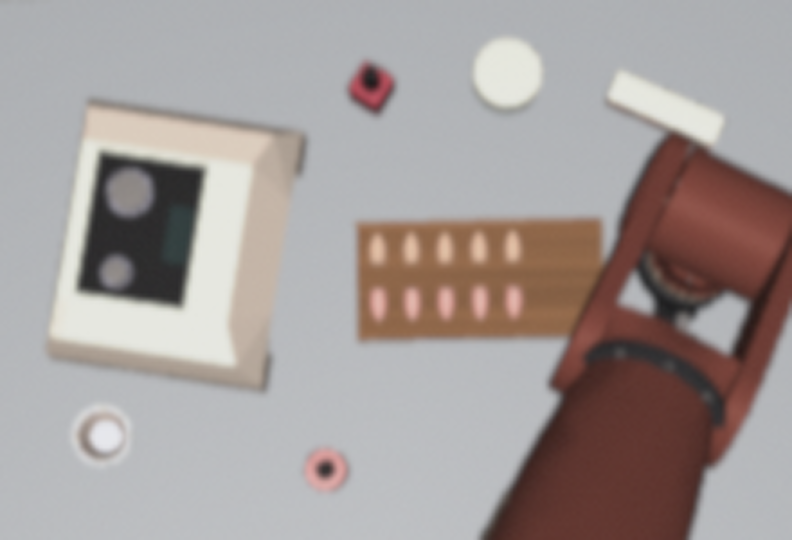

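View pics/s1.png

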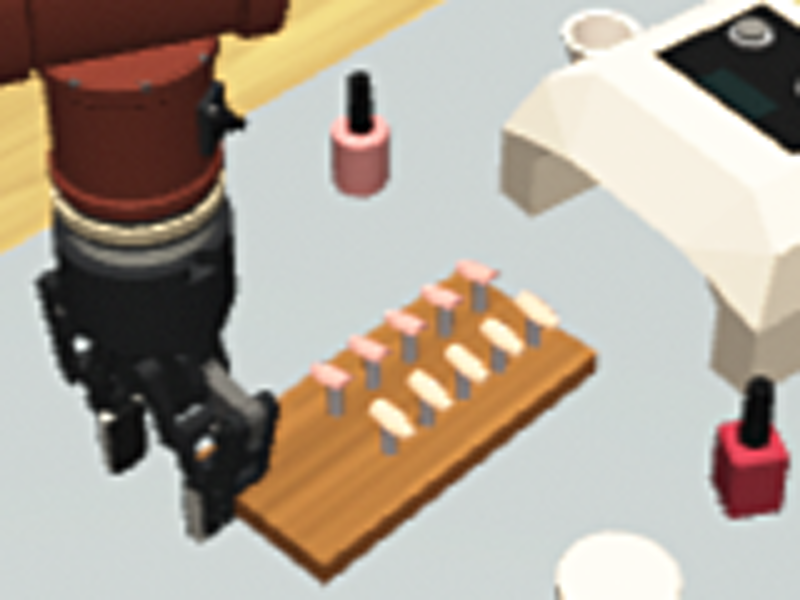

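```bash
python3 -c "
from h import *
g=dict(np.load('s1.npz'))
st()
for z in (0,5,10,15,20): print(z,ray(g,[(250+202/5,220+540/5),(250+118/5,220+472/5)],z).round(1).tolist())
"
```

```text
t 2.08 p [ 569.1 -201.3   41.5] F [ 0.3 -0.5  0.8] gap 51.1 j [-0.46  0.38  1.77 -0.    0.99 -0.48]
[[ 1.    -0.    -0.022]
 [ 0.022 -0.     1.   ]
 [-0.    -1.    -0.   ]]
yaw of jaw x deg 1.28 euler err down [-0.02 -0.  ]
0 [[559.0, -179.3, 0.0], [495.7, -180.8, 0.0]]
5 [[562.5, -181.9, 5.0], [499.6, -183.4, 5.0]]
10 [[566.0, -184.5, 10.0], [503.5, -186.0, 10.0]]
15 [[569.5, -187.1, 15.0], [507.4, -188.6, 15.0]]
20 [[573.0, -189.8, 20.0], [511.3, -191.2, 20.0]]
```

```bash
python3 -c "
from h import *
st()
g=grab('scene'); np.savez('s2.npz',**g); W=cloud(g)
im=g['frame']
for v in range(296,332,3):
    print(v,[ (u,*W[v,u].round(0).astype(int).tolist()) if np.isfinite(W[v,u,0]) else (u,) for u in range(268,308,4)])
"
```

```text
t 2.08 p [ 569.1 -201.3   41.5] F [ 0.3 -0.5  0.8] gap 51.1 j [-0.46  0.38  1.77 -0.    0.99 -0.48]
[[ 1.    -0.    -0.022]
 [ 0.022 -0.     1.   ]
 [-0.    -1.    -0.   ]]
yaw of jaw x deg 1.28 euler err down [-0.02 -0.  ]
296 [(268, 542, -221, 125), (272, 549, -215, 127), (276, 563, -214, 136), (280, 588, -222, 159), (284, 592, -214, 156), (288, 608, -215, 168), (292, 611, -207, 166), (296, 615, -200, 163), (300, 494, -91, 1), (304, 499, -82, -2)]
299 [(268, 534, -216, 107), (272, 543, -212, 111), (276, 539, -198, 98), (280, 590, -223, 152), (284, 591, -214, 147), (288, 604, -213, 155), (292, 612, -208, 158), (296, 622, -206, 164), (300, 627, -199, 163), (304, 631, -192, 160)]
302 [(268, 450, -163, -2), (272, 542, -212, 100), (276, 541, -201, 91), (280, 584, -220, 137), (284, 593, -216, 141), (288, 587, -201, 125), (292, 596, -197, 129), (296, 628, -211, 162), (300, 631, -202, 158), (304, 635, -195, 157)]
305 [(268, 459, -170, -1), (272, 541, -212, 90), (276, 540, -201, 81), (280, 482, -149, 0), (284, 597, -219, 136), (288, 598, -209, 130), (292, 619, -215, 151), (296, 630, -213, 1
[... 1134 characters left out ...]
00, 567, -155, 16), (304, 573, -146, 14)]
323 [(268, 507, -208, -2), (272, 515, -201, 0), (276, 523, -195, 1), (280, 530, -188, 1), (284, 535, -180, -1), (288, 598, -214, 77), (292, 608, -210, 81), (296, 607, -198, 72), (300, 570, -158, 10), (304, 580, -153, 14)]
326 [(268, 518, -216, 3), (272, 524, -208, 1), (276, 531, -202, 2), (280, 537, -194, 1), (284, 541, -185, -3), (288, 597, -214, 66), (292, 609, -212, 74), (296, 564, -166, 0), (300, 570, -158, 0), (304, 584, -157, 10)]
329 [(268, 522, -219, -2), (272, 531, -214, 1), (276, 538, -207, 2), (280, 543, -199, -1), (284, 551, -193, 0), (288, 559, -187, 3), (292, 564, -178, 0), (296, 570, -171, -1), (300, 578, -165, 0), (304, 584, -158, 0)]
```

```bash
python3 -c "
from h import *
g=grab('scene'); st(); save(g,'s3.png',(250,220,410,340),5)
W=cloud(g)
for u in (272,276,288,292,296):
    c=W[280:340,u,:]; k=np.where((c[:,2]>25)&(c[:,1]<-190))[0]
    print(u, 280+k.max() if len(k) else None, c[k.max()].round(0) if len(k) else '')
"
```

```text
t 2.17 p [ 571.2 -201.9   43.8] F [0.5 0.2 0.2] gap 51.5 j [-0.46  0.37  1.77 -0.    0.99 -0.48]
[[ 1.     0.004 -0.023]
 [ 0.023 -0.002  1.   ]
 [ 0.004 -1.    -0.002]]
yaw of jaw x deg 1.31 euler err down [ 0.23 -0.12]
272 314 [ 540. -215.   62.]
276 312 [ 543. -205.   63.]
288 326 [ 597. -214.   66.]
292 326 [ 605. -209.   68.]
296 324 [ 606. -198.   67.]
```

View pics/s3.png

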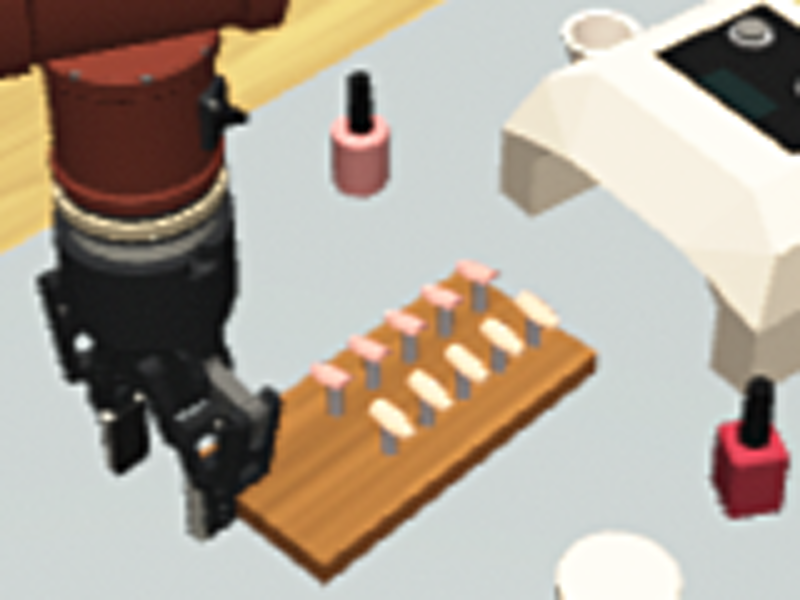

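```bash
python3 -c "
from h import *
g=dict(np.load('scene0.npz')); W=cloud(g); st()
s=W[215:300,0:70]
k=np.isfinite(s[...,2])&(s[...,2]>100)
P=s[k]; print(len(P),P.min(0),P.max(0)); print('low',P[np.argsort(P[:,2])[:200:20]].round(0))
save(g,'g0.png',(0,180,100,300),5)
"
```

```text
t 2.17 p [ 571.2 -201.9   43.8] F [0.5 0.2 0.2] gap 51.5 j [-0.46  0.37  1.77 -0.    0.99 -0.48]
[[ 1.     0.004 -0.023]
 [ 0.023 -0.002  1.   ]
 [ 0.004 -1.    -0.002]]
yaw of jaw x deg 1.31 euler err down [ 0.23 -0.12]
1531 [ 197.33443639 -629.57995085  243.05626576] [ 275.57660572 -508.08036331  382.50040371]
low [[ 220. -540.  243.]
 [ 229. -535.  248.]
 [ 227. -537.  251.]
 [ 264. -621.  253.]
 [ 259. -617.  255.]
 [ 262. -627.  258.]
 [ 260. -624.  260.]
 [ 260. -623.  262.]
 [ 216. -542.  265.]
 [ 261. -622.  268.]]
```

View pics/g0.png

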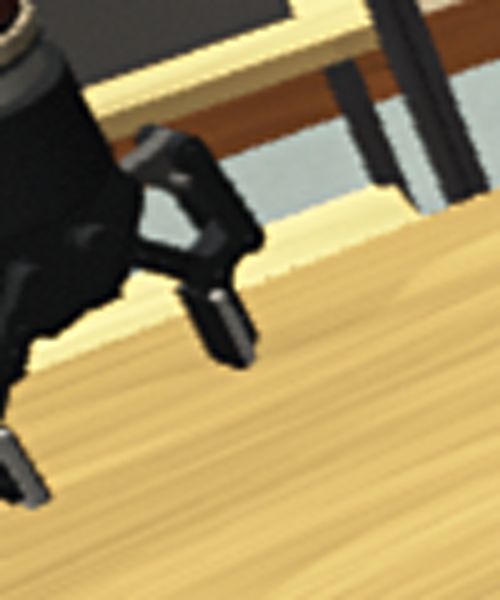

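Call:
{"api": "send_rows", "payload": {"series": [[0,0,0,0,0,-0.4,0.6],[0,0,0,0,0,-0.4,0.6],[0,0,0,0,0,0,0.6],[0,0,0,0,0,0,0.6]]}}

```text
time_s: 2.68
eef_pos: [569.1, -200.3, 0.5]
tool_rot: [0.707, -0.707, -0.008, 0.009]
force: [0.3, -0.1, 0.5]
finger_gap: 51.6
```

```bash
cat > look.py <<'E'
import sys
from h import *
n=sys.argv[1]; c=tuple(map(int,sys.argv[2].split(',')))
g=grab('scene'); st(); save(g,n+'.png',c,min(800/(c[2]-c[0]),600/(c[3]-c[1]))); np.savez(n+'.npz',**g)
W=cloud(g); s=manip.get_state(); p=s["eef_pos"]
d=np.abs(W[...,0]-p[0])<60; d&=np.abs(W[...,1]-p[1])<25; d&=(W[...,2]>5)
P=W[d]; P=P[np.argsort(P[:,2])][:60:6]; print(P.round(0).tolist())
E
python3 look.py s4 250,220,410,340
```

```text
t 2.73 p [ 569.6 -200.6    1.1] F [-0.2  0.1  0.1] gap 51.2 j [-0.45  0.44  1.78 -0.    0.92 -0.48]
[[ 1.     0.    -0.023]
 [ 0.023 -0.     1.   ]
 [ 0.    -1.    -0.   ]]
yaw of jaw x deg 1.35 euler err down [ 0.01 -0.01]
[[540.0, -201.0, 16.0], [542.0, -209.0, 20.0], [542.0, -202.0, 22.0], [541.0, -201.0, 24.0], [605.0, -202.0, 25.0], [595.0, -213.0, 26.0], [536.0, -215.0, 28.0], [599.0, -213.0, 29.0], [605.0, -200.0, 31.0], [534.0, -213.0, 32.0]]
```

View pics/s4.png

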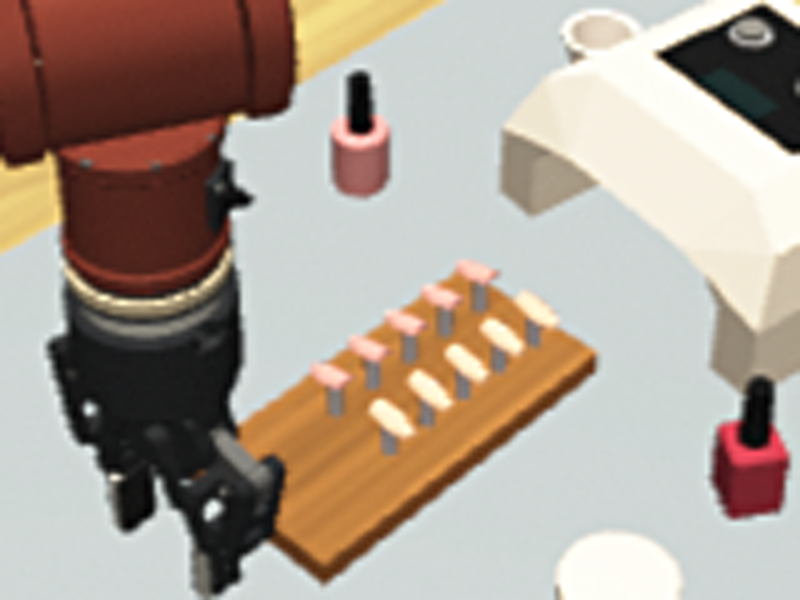

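Call:
{"api": "send_rows", "payload": {"series": [[0,0,0,0,0,-0.12,0.6],[0,0,0,0,0,-0.12,0.6],[0,0,0,0,0,0,0.6],[0,0,0,0,0,0,0.6]]}}

```text
time_s: 3.22
eef_pos: [569.4, -200.6, -11.0]
tool_rot: [0.707, -0.707, -0.008, 0.008]
force: [0.1, -0.4, -0.0]
finger_gap: 51.2
```

```bash
python3 look.py s5 250,220,410,340
```

```text
t 3.27 p [ 569.5 -200.7  -10.8] F [-0.3 -0.5 -0.5] gap 51.2 j [-0.45  0.46  1.78 -0.    0.9  -0.48]
[[ 1.     0.    -0.023]
 [ 0.023 -0.     1.   ]
 [ 0.    -1.    -0.   ]]
yaw of jaw x deg 1.34 euler err down [ 0.01 -0.01]
[[540.0, -205.0, 6.0], [541.0, -200.0, 9.0], [540.0, -198.0, 10.0], [601.0, -212.0, 12.0], [541.0, -193.0, 14.0], [606.0, -210.0, 15.0], [543.0, -203.0, 17.0], [542.0, -206.0, 18.0], [602.0, -210.0, 19.0], [608.0, -206.0, 20.0]]
```

View pics/s5.png

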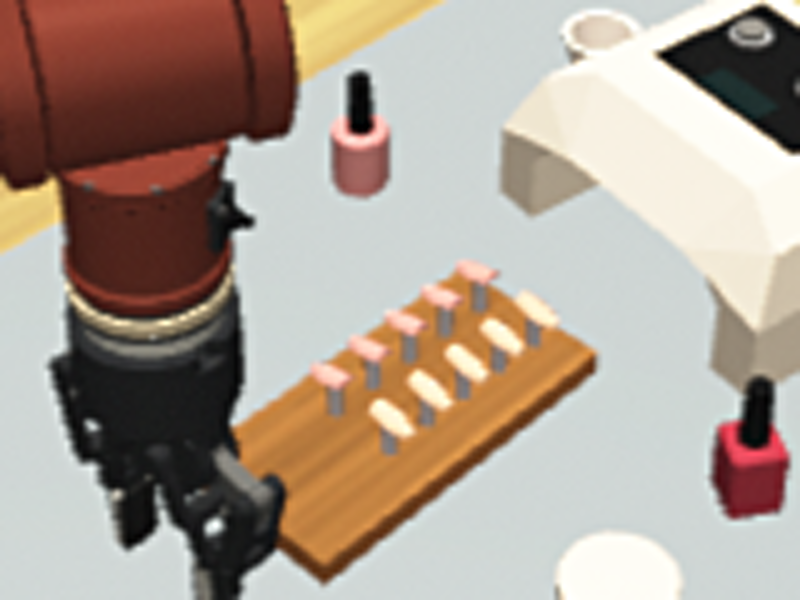

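Call:
{"api": "send_rows", "payload": {"series": [[0,0,0,0,0,-0.06,0.6],[0,0,0,0,0.2,0,0.6],[0,0,0,0,0.2,0,0.6],[0,0,0,0,0.16,0,0.6],[0,0,0,0,0.06,0,0.6],[0,0,0,0,0.06,0,0.6],[0,0,0,0,0.06,0,0.6],[0,0,0,0,0,0,0.6],[0,0,0,0,0,0,0.6]]}}

```text
time_s: 4.4
eef_pos: [569.5, -163.6, -13.8]
tool_rot: [0.707, -0.707, -0.008, 0.008]
force: [-0.2, -0.2, -0.9]
finger_gap: 51.3
```

```bash
python3 look.py s6 250,220,410,340; python3 -c "
from h import *
f=grab('top'); save(f,'t6.png',(210,130,430,280),3.6)"
```

```text
t 4.45 p [ 569.5 -163.6  -13.8] F [ 0.3 -0.4  1.4] gap 51.5 j [-0.4   0.44  1.81  0.    0.89 -0.42]
[[ 1.     0.    -0.023]
 [ 0.023  0.     1.   ]
 [ 0.    -1.     0.   ]]
yaw of jaw x deg 1.32 euler err down [0.01 0.01]
[[542.0, -176.0, 5.0], [619.0, -143.0, 6.0], [620.0, -148.0, 7.0], [619.0, -153.0, 8.0], [619.0, -150.0, 8.0], [618.0, -139.0, 9.0], [563.0, -155.0, 9.0], [537.0, -178.0, 10.0], [619.0, -144.0, 11.0], [564.0, -139.0, 12.0]]
```

View pics/s6.png

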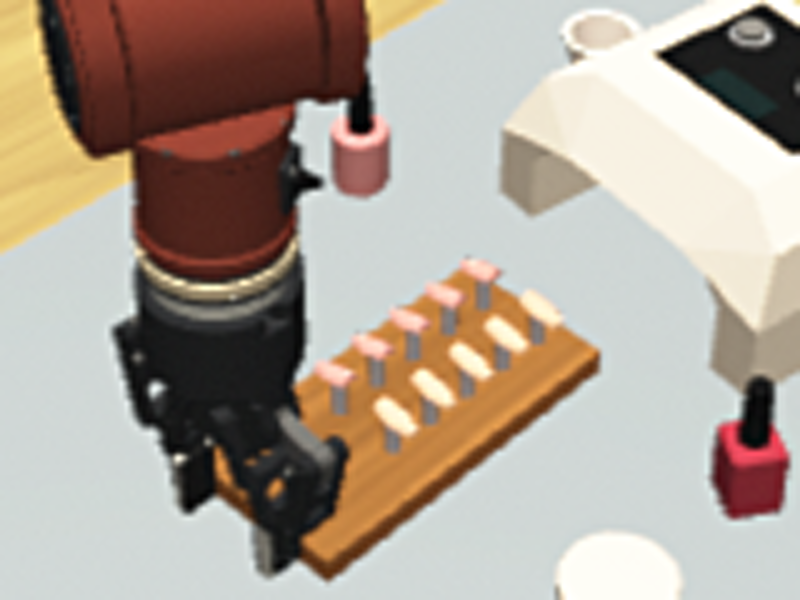

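View pics/t6.png

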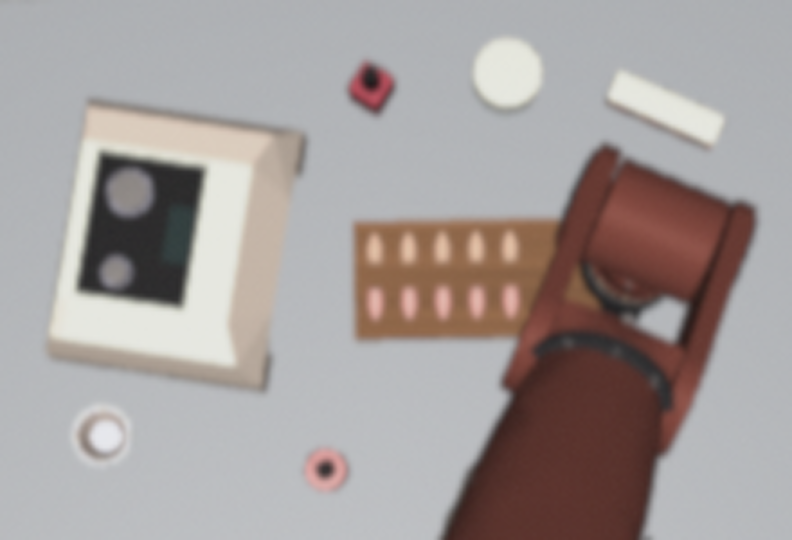

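```bash
python3 -c "
from h import *
g=dict(np.load('s6.npz')); W=cloud(g)
for v,u in ((238,275),(240,300),(236,320),(230,310),(250,280),(262,290),(270,295)): print(v,u,W[v,u].round(0))
k=(W[...,2]>100)&(W[...,0]>350)&(W[...,0]<700)&(np.abs(W[...,1]+100)<200)
P=W[k]
for lo in range(350,700,50):
  q=P[(P[:,0]>=lo)&(P[:,0]<lo+50)]
  if len(q): print(lo,len(q),np.percentile(q[:,2],[1,5,50,95]).round(0), q[:,1].min().round(0),q[:,1].max().round(0))
"
```

```text
238 275 [ 588. -219.  311.]
240 300 [ 603. -171.  289.]
236 320 [ 623. -135.  291.]
230 310 [ 613. -153.  310.]
250 280 [ 576. -202.  266.]
262 290 [ 591. -190.  236.]
270 295 [ 594. -181.  211.]
350 2182 [464. 492. 551. 590.] -148.0 -17.0
400 2036 [364. 426. 491. 531.] -177.0 -40.0
450 2274 [331. 359. 424. 467.] -198.0 -67.0
500 1042 [105. 303. 375. 418.] -225.0 -79.0
550 3252 [108. 147. 304. 362.] -234.0 -100.0
600 1362 [103. 107. 282. 334.] -188.0 -118.0
```

Call:
{"api": "send_rows", "payload": {"series": [[0,0,-0.06,0,0.1,0,0.6],[0,0,-0.06,0,0.2,0,0.6],[0,0,-0.06,0.004,0.2,0,0.6],[0,0,-0.06,0.004,0.2,0,0.6],[0,0,-0.06,0.006,0.2,0,0.6],[0,0,-0.06,0.008,0.2,0,0.6],[0,0,-0.06,0.01,0.2,0,0.6],[0,0,-0.06,0.012,0.2,0,0.6],[0,0,-0.06,0.014,0.2,0,0.6],[0,0,-0.06,0.016,0.1,0,0.6]]}}

```text
time_s: 5.75
eef_pos: [572.9, -72.9, -13.9]
tool_rot: [-0.707, 0.707, -0.021, 0.021]
force: [-1.2, -2.1, 1.2]
finger_gap: 51.5
```

```bash
python3 look.py s7 270,200,430,320; python3 -c "
from h import *
f=grab('top'); save(f,'t7.png',(210,130,430,280),3.6)"
```

```text
t 5.8 p [573.  -72.4 -13.9] F [ 0.5 -0.1 -0.1] gap 51.1 j [-0.25  0.42  1.85  0.    0.87 -0.19]
[[ 0.998 -0.     0.061]
 [-0.061  0.001  0.998]
 [-0.    -1.     0.001]]
yaw of jaw x deg -3.47 euler err down [-0.02  0.03]
[[567.0, -63.0, 5.0], [572.0, -64.0, 6.0], [545.0, -78.0, 6.0], [626.0, -55.0, 7.0], [623.0, -48.0, 8.0], [621.0, -61.0, 9.0], [565.0, -65.0, 9.0], [543.0, -69.0, 10.0], [547.0, -76.0, 10.0], [548.0, -66.0, 11.0]]
```

View pics/s7.png

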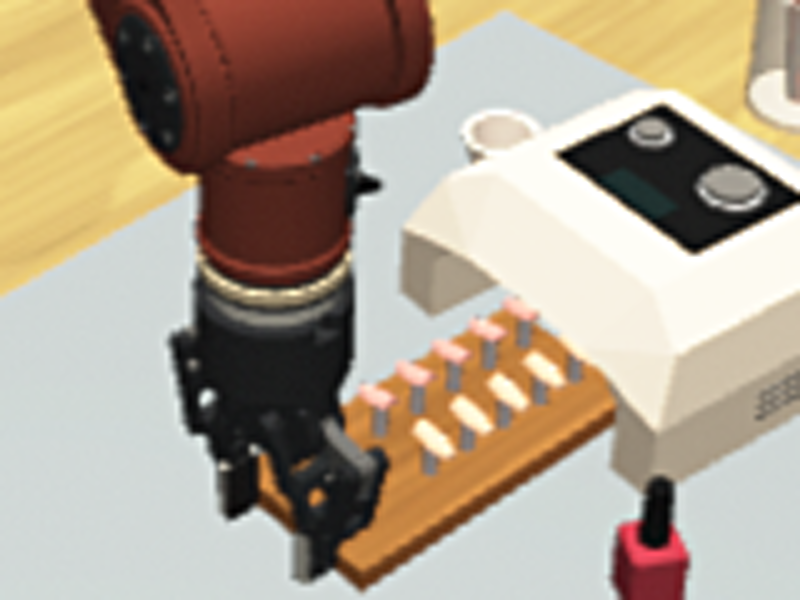

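View pics/t7.png

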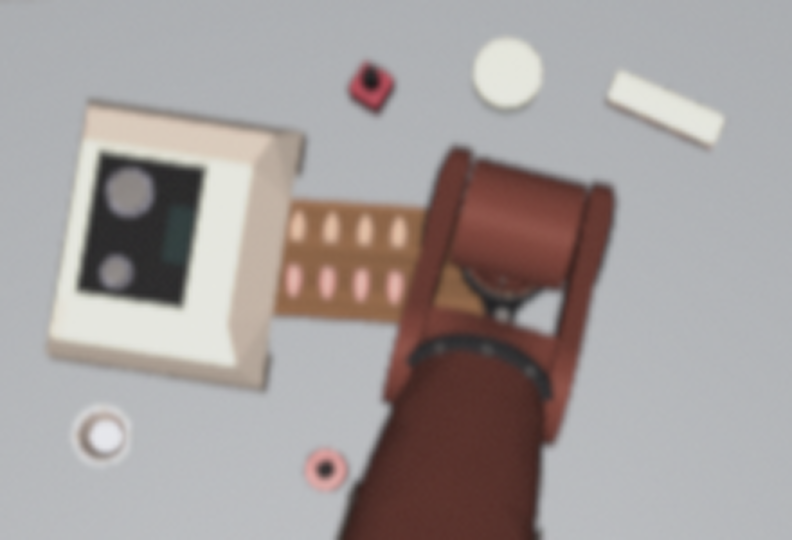

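Call:
{"api": "send_rows", "payload": {"series": [[0,0,-0.07,0.012,0.1,0,0.6],[0,0,-0.07,0.014,0.2,0,0.6],[0,0,-0.07,0.014,0.2,0,0.6],[0,0,-0.07,0.016,0.2,0,0.6],[0,0,-0.07,0.016,0.2,0,0.6],[0,0,-0.07,0.016,0.2,0,0.6],[0,0,-0.07,0.018,0.2,0,0.6],[0,0,-0.07,0.02,0.2,0,0.6],[0,0,-0.07,0.02,0.2,0,0.6],[0,0,-0.04,0.02,0.1,0,0.6]]}}

```text
time_s: 7.1
eef_pos: [581.3, 17.2, -14.0]
tool_rot: [0.705, -0.705, 0.054, -0.054]
force: [-0.4, -1.4, -0.5]
finger_gap: 51.0
```

```bash
python3 look.py s8 290,200,450,320; python3 -c "
from h import *
f=grab('top'); save(f,'t8.png',(210,130,430,280),3.6)"
```

```text
t 7.15 p [581.5  17.6 -13.9] F [ 0.1  0.  -0.1] gap 51.2 j [-0.09  0.43  1.84  0.    0.88  0.06]
[[ 0.988  0.     0.153]
 [-0.153  0.001  0.988]
 [-0.    -1.     0.001]]
yaw of jaw x deg -8.82 euler err down [0.   0.03]
[[609.0, 0.0, 5.0], [605.0, 0.0, 6.0], [632.0, 16.0, 7.0], [553.0, 13.0, 9.0], [562.0, 27.0, 9.0], [635.0, 21.0, 9.0], [623.0, 18.0, 10.0], [636.0, 35.0, 11.0], [634.0, 22.0, 11.0], [636.0, 39.0, 12.0]]
```

View pics/s8.png

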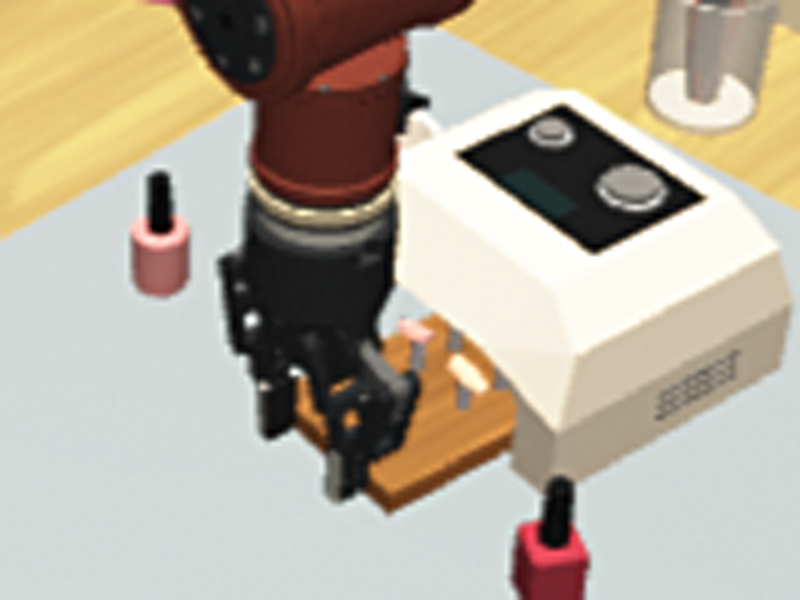

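View pics/t8.png

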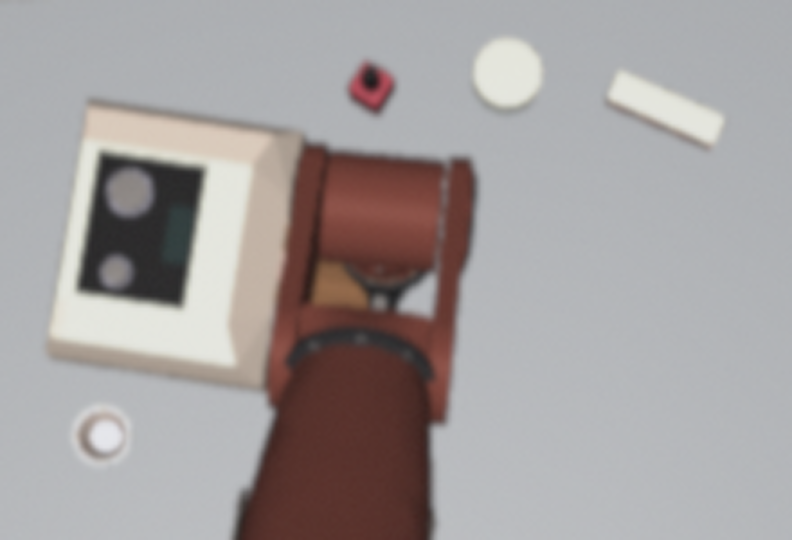

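Call:
{"api": "send_rows", "payload": {"series": [[0,0,0,0.01,0.08,0,0.6],[0,0,0,0.01,0.1,0,0.6],[0,0,0,0.01,0.1,0,0.6],[0,0,0,0.01,0.08,0,0.6],[0,0,0,0.005,0.05,0,0.6],[0,0,0,0,0,0,0.6]]}}

```text
time_s: 7.95
eef_pos: [583.8, 37.4, -13.8]
tool_rot: [0.705, -0.705, 0.054, -0.054]
force: [-0.7, -1.1, 0.2]
finger_gap: 51.4
```

Call:
{"api": "send_rows", "payload": {"series": [[0,0,0,0.006,0.04,0,0.6],[0,0,0,0.006,0.04,0,0.6],[0,0,0,0,0,0,0.6]]}}

```text
time_s: 8.32
eef_pos: [584.3, 41.0, -13.8]
tool_rot: [0.705, -0.705, 0.054, -0.054]
force: [-0.7, -0.9, 1.1]
finger_gap: 51.4
```

```bash
python3 look.py s9 290,200,450,320
```

```text
t 8.38 p [584.3  41.1 -13.8] F [-1.1 -1.   0.9] gap 51.7 j [-0.05  0.43  1.83  0.    0.88  0.1 ]
[[ 0.988  0.     0.153]
 [-0.153  0.     0.988]
 [ 0.    -1.     0.   ]]
yaw of jaw x deg -8.82 euler err down [0.01 0.01]
[[557.0, 44.0, 5.0], [635.0, 52.0, 6.0], [582.0, 49.0, 7.0], [635.0, 44.0, 8.0], [609.0, 22.0, 8.0], [625.0, 43.0, 9.0], [560.0, 52.0, 9.0], [632.0, 43.0, 10.0], [555.0, 34.0, 11.0], [554.0, 32.0, 11.0]]
```

View pics/s9.png

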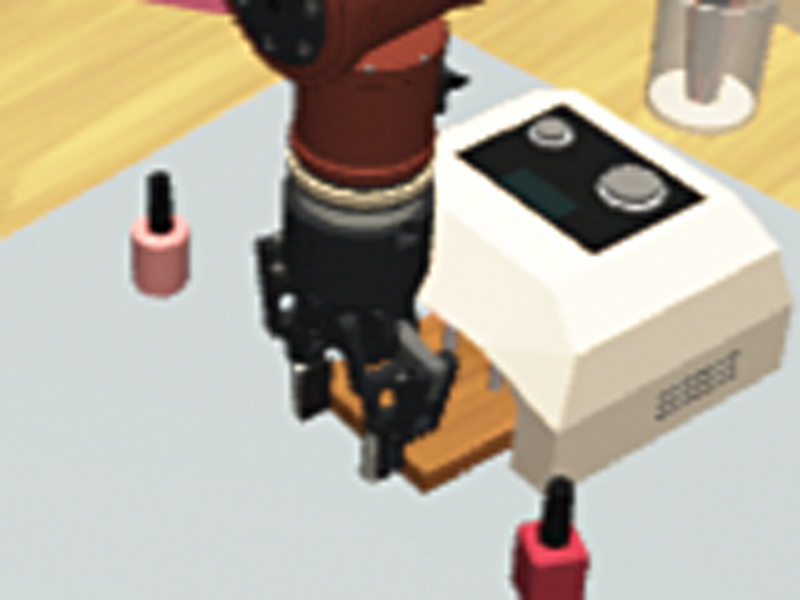

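Call:
{"api": "send_rows", "payload": {"series": [[0,0,0,0.005,0.03,0,0.6],[0,0,0,0.005,0.03,0,0.6],[0,0,0,0,0,0,0.6]]}}

```text
time_s: 8.75
eef_pos: [584.8, 44.0, -13.8]
tool_rot: [0.705, -0.705, 0.054, -0.054]
force: [-0.7, -2.9, 1.9]
finger_gap: 51.4
```

Call:
{"api": "send_rows", "payload": {"series": [[0,0,0,0.003,0.02,0,0.6],[0,0,0,0.003,0.02,0,0.6],[0,0,0,0,0,0,0.6]]}}

```text
time_s: 9.12
eef_pos: [585.1, 45.5, -13.8]
tool_rot: [-0.705, 0.705, -0.054, 0.054]
force: [0.0, -4.7, 2.6]
finger_gap: 51.1
```

Call:
{"api": "send_rows", "payload": {"series": [[0,0,0,0.003,0.02,0,0.6],[0,0,0,0.003,0.02,0,0.6],[0,0,0,0,0,0,0.6]]}}

```text
time_s: 9.5
eef_pos: [585.2, 45.6, -13.8]
tool_rot: [-0.704, 0.706, -0.054, 0.054]
force: [-1.9, -9.6, 3.2]
finger_gap: 51.1
```

```bash
python3 look.py s10 290,200,450,320
```

```text
t 9.55 p [585.2  45.6 -13.8] F [ -1.7 -10.7   2.9] gap 51.4 j [-0.04  0.43  1.82 -0.    0.88  0.12]
[[ 0.988 -0.001  0.152]
 [-0.152 -0.004  0.988]
 [-0.    -1.    -0.004]]
yaw of jaw x deg -8.76 euler err down [-0.04 -0.21]
[[555.0, 42.0, 5.0], [613.0, 30.0, 6.0], [634.0, 45.0, 6.0], [572.0, 56.0, 7.0], [639.0, 63.0, 8.0], [555.0, 42.0, 9.0], [559.0, 50.0, 10.0], [558.0, 42.0, 11.0], [639.0, 59.0, 11.0], [641.0, 65.0, 12.0]]
```

View pics/s10.png

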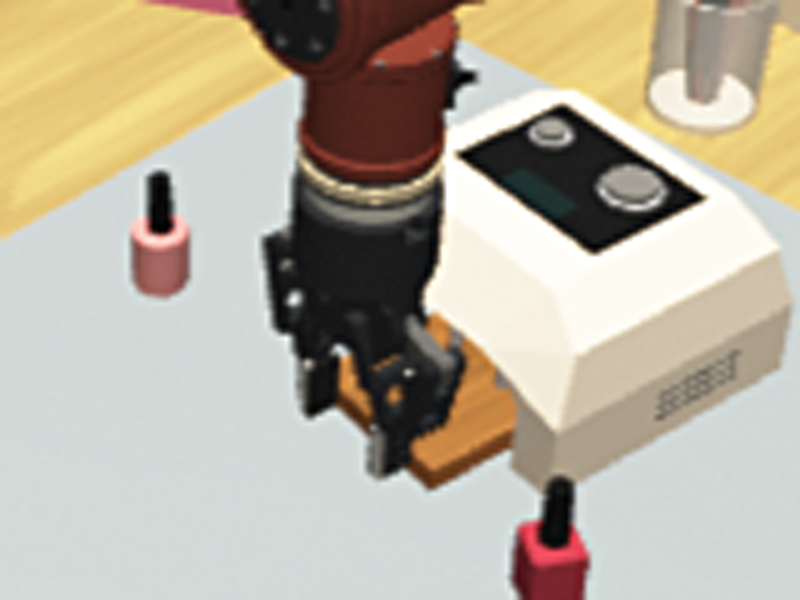

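Call:
{"api": "send_rows", "payload": {"series": [[0,0,0,-0.01,-0.08,0,0.6],[0,0,0,-0.03,-0.2,0,0.6],[0,0,0,-0.06,-0.4,0,0.6],[0,0,0,-0.1,-0.7,0,0.6],[0,0,0,-0.1,-0.7,0.3,0.6],[0,0,0,0,-0.5,0.8,0.6],[0,0,0,-0.4,-0.5,0.9,0.3],[0,0,0,-0.9,0,0.8,0],[0,0,0,-0.9,0,0.8,0],[0,0,0,0,0,0,0]]}}

```text
time_s: 10.8
eef_pos: [460.3, -107.5, 169.8]
tool_rot: [-0.704, 0.706, -0.052, 0.058]
force: [1.0, 0.2, 0.2]
finger_gap: -0.0
```

```bash
python3 look.py s11 290,200,450,320;  python3 -c "
from h import *
f=grab('top'); save(f,'t11.png',(210,130,430,280),3.6); np.savez('t11.npz',**f)"
```

```text
t 10.85 p [ 460.6 -107.1  167.9] F [ 0.8  0.4 -0.6] gap 0.3 j [-0.38 -0.07  2.01  0.    1.19 -0.22]
[[ 0.988  0.005  0.155]
 [-0.155 -0.001  0.988]
 [ 0.005 -1.    -0.001]]
yaw of jaw x deg -8.91 euler err down [ 0.28 -0.08]
[[512.0, -100.0, 6.0], [464.0, -120.0, 188.0], [455.0, -122.0, 190.0], [464.0, -99.0, 192.0], [472.0, -117.0, 194.0], [472.0, -105.0, 196.0], [466.0, -118.0, 197.0], [466.0, -121.0, 199.0], [471.0, -119.0, 200.0], [470.0, -118.0, 202.0]]
```

View pics/s11.png

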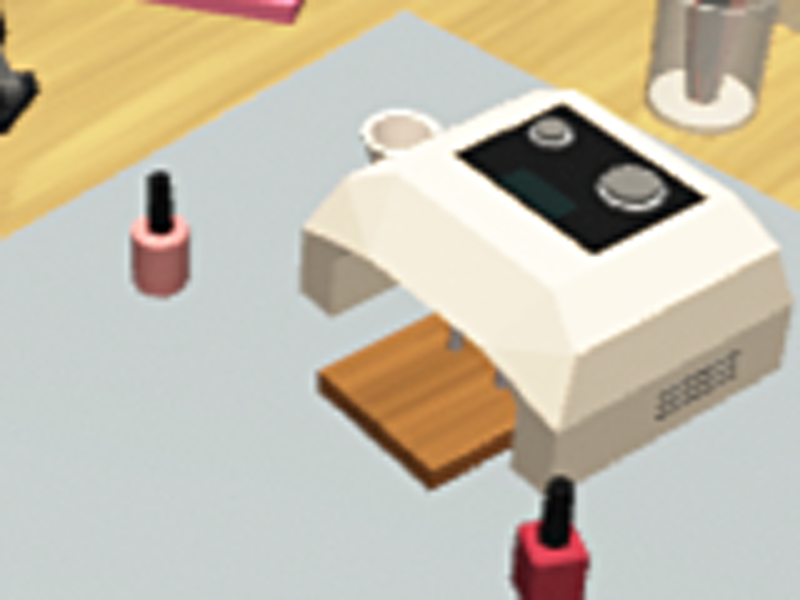

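View pics/t11.png

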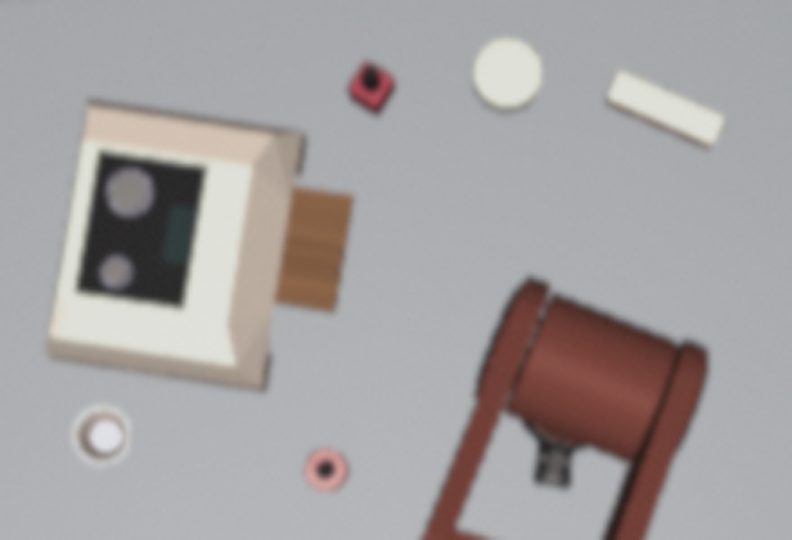

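```bash
python3 -c "
from h import *
f=dict(np.load('t11.npz')); T=lambda c:np.array(c,float)/3.6+[210,130]
t=ray(f,T([(353,196),(334,311)]),16); m=ray(f,T([(304,135),(267,390)]),0)
print(t.round(1),m.round(1))
d=t[0]-t[1]; print('tail line ang',np.degrees(np.arctan2(d[1],d[0])),np.linalg.norm(d)); d=m[0]-m[1]; a=np.arctan2(d[1],d[0]); print('mouth',np.degrees(a),np.linalg.norm(d))
nx=np.array([-np.sin(a),np.cos(a)]); print('stick out',(m.mean(0)-t.mean(0))[:2]@nx,'lat',(m.mean(0)-t.mean(0))[:2]@[np.cos(a),np.sin(a)])
k=ray(f,T([(130,192),(116,271)]),108);print(k)
W=cloud(f); print(W[int(130+192/3.6),int(210+130/3.6)])
g=dict(np.load('s11.npz')); S=lambda c:np.array(c,float)/5+[290,200]
b=ray(g,S([(431,488),(318,378),(555,487)]),[0]*3) if 0 else None
print(ray(g,S([(632,184),(551,130)]),108), ray(g,S([(431,490)]),0),ray(g,S([(318,375)]),16),ray(g,S([(545,492)]),0))
"
```

```text
[[633.5  49.7  16. ]
 [539.6  64.2  16. ]] [[686.3  91.2   0. ]
 [476.  119.1   0. ]]
tail line ang -8.76430272764535 95.07278963343462
mouth -7.549184055734908 212.19323306547724
stick out 47.00033883698926 lat -11.651026834223861
[[621.20075068 217.60167806 108.        ]
 [560.1339147  227.34218697 108.        ]]
[623.0881589  218.83865967 101.92544787]
[[627.61566847 210.88476072 108.        ]
 [566.54500306 219.12678441 108.        ]] [[ 6.37255365e+02  4.70561107e+01 -1.13686838e-13]] [[546.9616704   56.70711581  16.        ]] [[679.53467696  88.38387102   0.        ]]
```

Call:
{"api": "send_rows", "payload": {"series": [[0,0,0,0.4,0.8,0,0],[0,0,0,0.4,0.8,0,0],[0,0,0,0.4,0.8,0,0],[0,0,0,0.4,0.8,0,0],[0,0,0,0.4,0.8,0,0],[0,0,0,0.4,0.8,0,0],[0,0,0,0.4,0.8,0,0],[0,0,0,0.4,0.8,0,0],[0,0,0,0,0,-0.6,0],[0,0,0,0,0,0,0]]}}

```text
time_s: 12.15
eef_pos: [617.0, 213.9, 129.5]
tool_rot: [-0.704, 0.706, -0.058, 0.05]
force: [-0.5, -0.0, -0.4]
finger_gap: -0.1
```

```bash
python3 look.py s12 330,180,470,285
```

```text
t 12.2 p [618.2 213.6 131.7] F [0.  0.1 0.6] gap -0.0 j [0.23 0.36 1.6  0.   1.19 0.38]
[[ 0.988 -0.008  0.153]
 [-0.153 -0.002  0.988]
 [-0.007 -1.    -0.003]]
yaw of jaw x deg -8.79 euler err down [-0.43 -0.1 ]
[[677.0, 192.0, 82.0], [675.0, 189.0, 85.0], [670.0, 205.0, 87.0], [675.0, 197.0, 88.0], [668.0, 194.0, 89.0], [670.0, 195.0, 90.0], [676.0, 199.0, 90.0], [678.0, 237.0, 91.0], [671.0, 198.0, 91.0], [671.0, 233.0, 92.0]]
```

View pics/s12.png

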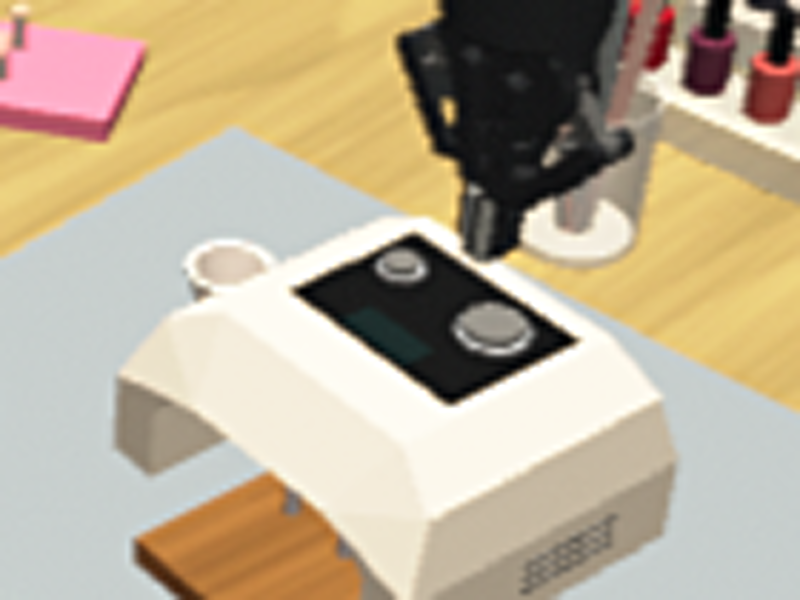

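```bash
python3 -c "
from h import *
g=dict(np.load('s12.npz')); W=cloud(g); st()
for v in (214,218,221,223): print(v,[W[v,u].round(0).tolist() for u in (413,416,419)])
uv=[330+485/5.714,180+248/5.714]
for z in (135,145,155): print(z,ray(g,[uv],z).round(1))
"
```

```text
t 12.2 p [618.2 213.6 131.7] F [0.  0.1 0.6] gap -0.0 j [0.23 0.36 1.6  0.   1.19 0.38]
[[ 0.988 -0.008  0.153]
 [-0.153 -0.002  0.988]
 [-0.007 -1.    -0.003]]
yaw of jaw x deg -8.79 euler err down [-0.43 -0.1 ]
214 [[615.0, 199.0, 181.0], [624.0, 198.0, 186.0], [631.0, 202.0, 187.0]]
218 [[615.0, 201.0, 167.0], [622.0, 204.0, 169.0], [629.0, 208.0, 171.0]]
221 [[616.0, 202.0, 158.0], [624.0, 203.0, 162.0], [628.0, 211.0, 159.0]]
223 [[618.0, 199.0, 154.0], [624.0, 205.0, 154.0], [628.0, 213.0, 152.0]]
135 [[608.1 224.9 135. ]]
145 [[615.8 212.6 145. ]]
155 [[623.5 200.3 155. ]]
```

Call:
{"api": "send_rows", "payload": {"series": [[0,0,0,0.02,0.04,-0.2,0],[0,0,0,0,0,-0.2,0],[0,0,0,0,0,-0.2,0],[0,0,0,0,0,0,0],[0,0,0,0,0,0,0]]}}

```text
time_s: 12.82
eef_pos: [621.5, 215.9, 106.3]
tool_rot: [0.705, -0.705, 0.054, -0.055]
force: [0.0, 0.3, 0.3]
finger_gap: 0.6
```

```bash
python3 look.py s13 330,180,470,285
```

```text
t 12.88 p [621.7 215.9 106.7] F [-0.6 -0.4 -0.2] gap -0.1 j [0.23 0.39 1.61 0.   1.14 0.38]
[[ 0.988  0.001  0.153]
 [-0.153  0.     0.988]
 [ 0.001 -1.     0.   ]]
yaw of jaw x deg -8.83 euler err down [0.06 0.01]
[[680.0, 227.0, 80.0], [676.0, 192.0, 85.0], [674.0, 195.0, 85.0], [681.0, 206.0, 86.0], [673.0, 196.0, 87.0], [676.0, 204.0, 88.0], [670.0, 191.0, 88.0], [681.0, 201.0, 89.0], [680.0, 229.0, 89.0], [679.0, 227.0, 90.0]]
```

View pics/s13.png

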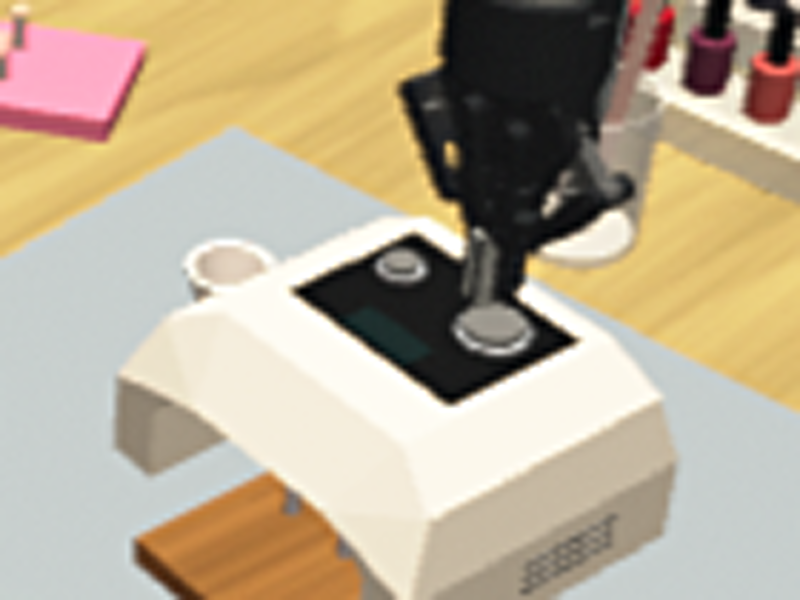

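Call:
{"api": "send_rows", "payload": {"series": [[0,0,0,0,0,-0.1,0],[0,0,0,0,0,-0.1,0],[0,0,0,0,0,0,0],[0,0,0,0,0,0,0]]}}

```text
time_s: 13.38
eef_pos: [621.3, 215.9, 96.0]
tool_rot: [-0.705, 0.705, -0.054, 0.054]
force: [-0.4, -0.2, -0.6]
finger_gap: 0.2
```

Call:
{"api": "send_rows", "payload": {"series": [[0,0,0,0,0,-0.04,0],[0,0,0,0,0,0,0],[0,0,0,0,0,0,0]]}}

```text
time_s: 13.75
eef_pos: [621.3, 215.9, 94.1]
tool_rot: [0.705, -0.705, 0.054, -0.054]
force: [0.8, 0.1, -0.4]
finger_gap: 0.2
```

Call:
{"api": "send_rows", "payload": {"series": [[0,0,0,0,0,-0.04,0],[0,0,0,0,0,0,0],[0,0,0,0,0,0,0]]}}

```text
time_s: 14.12
eef_pos: [621.5, 216.0, 92.5]
tool_rot: [0.705, -0.705, 0.054, -0.055]
force: [-0.4, 0.1, 1.9]
finger_gap: 0.2
```

Call:
{"api": "send_rows", "payload": {"series": [[0,0,0,0,0,-0.04,0],[0,0,0,0,0,0,0],[0,0,0,0,0,0,0]]}}

```text
time_s: 14.5
eef_pos: [621.6, 216.0, 90.4]
tool_rot: [0.705, -0.705, 0.054, -0.055]
force: [0.3, 0.2, 3.3]
finger_gap: 0.4
```

Call:
{"api": "send_rows", "payload": {"series": [[0,0,0,0,0,-0.04,0],[0,0,0,0,0,0,0],[0,0,0,0,0,0,0]]}}

```text
time_s: 14.88
eef_pos: [621.6, 216.0, 88.9]
tool_rot: [0.705, -0.705, 0.054, -0.055]
force: [-0.8, -0.2, 5.8]
finger_gap: -0.3
```

Call:
{"api": "send_rows", "payload": {"series": [[0,0,0,0,0,-0.03,0],[0,0,0,0,0,0,0],[0,0,0,0,0,0,0]]}}

```text
time_s: 15.25
eef_pos: [621.6, 216.0, 88.8]
tool_rot: [-0.705, 0.705, -0.054, 0.054]
force: [-3.9, -1.0, 11.0]
finger_gap: -0.3
```

Call:
{"api": "send_rows", "payload": {"series": [[0,0,0,0,0,0.1,0],[0,0,0,0,0,0.3,0],[0,0,0,0,0,0.8,0],[0,0,0,0,0,0.9,0],[0,0,0,0,0,0.4,0],[0,0,0,-0.5,-0.9,0,0],[0,0,0,-0.5,-0.9,0,0],[0,0,0,-0.5,-0.9,0,0],[0,0,0,-0.5,-0.9,0,0],[0,0,0,-0.5,-0.9,0,0]]}}

```text
time_s: 16.5
eef_pos: [494.6, -10.3, 210.5]
tool_rot: [-0.705, 0.705, -0.055, 0.054]
force: [0.5, -0.6, -0.0]
finger_gap: -0.1
```

Call:
{"api": "send_rows", "payload": {"series": [[0,0,0,-0.4,-0.9,0,0],[0,0,0,0,-0.9,0,0],[0,0,0,0,0,0,0],[0,0,0,0,0,0,0]]}}

```text
time_s: 17.0
eef_pos: [475.8, -98.7, 210.8]
tool_rot: [0.705, -0.705, 0.055, -0.054]
force: [1.0, 0.7, -0.9]
finger_gap: -0.2
```

```bash
python3 look.py s14 290,190,450,310;  python3 -c "
from h import *
f=grab('top'); save(f,'t14.png',(210,130,430,280),3.6); np.savez('t14.npz',**f)
a=dict(np.load('s11.npz'));b=dict(np.load('s14.npz'))
d=np.abs(a['frame'].astype(int)-b['frame']).max(2)[210:330,320:450]; print('scene diff before/after key px',(d>25).sum(), np.argwhere(d>25)[:10]+[210,320])
"
```

```text
t 17.05 p [475.9 -98.2 210.9] F [0.  0.5 0.6] gap -0.0 j [-0.35 -0.08  1.94  0.    1.28 -0.2 ]
[[ 0.988 -0.001  0.153]
 [-0.153  0.001  0.988]
 [-0.002 -1.     0.001]]
yaw of jaw x deg -8.79 euler err down [-0.08  0.06]
[[478.0, -108.0, 224.0], [478.0, -111.0, 229.0], [484.0, -109.0, 230.0], [487.0, -100.0, 233.0], [480.0, -111.0, 235.0], [480.0, -114.0, 237.0], [484.0, -100.0, 237.0], [470.0, -112.0, 239.0], [481.0, -111.0, 241.0], [475.0, -113.0, 242.0]]
scene diff before/after key px 0 []
```

View pics/s14.png

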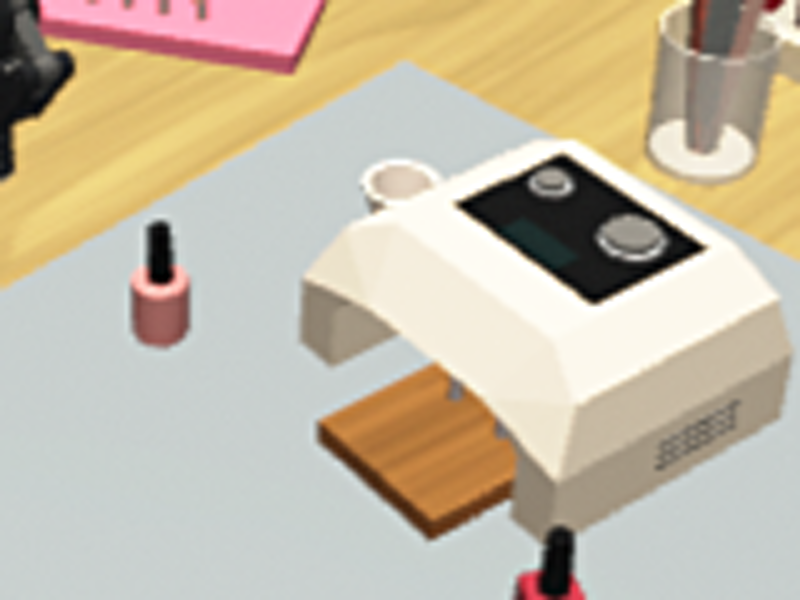

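View pics/t14.png

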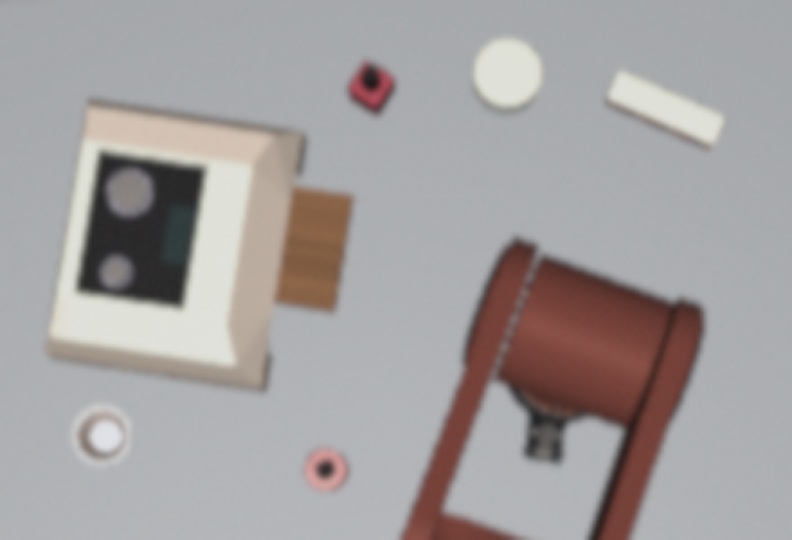

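The images before and after the press are identical around the lamp: the key is up again and the stand hasn't moved. Handing in.

```bash
python3 -c "
from workcell import manip
print(manip.close_job())"
```

```text
the job is handed in; nothing more can be done
None
```

I slid the wooden stand into the lamp against its back wall, pressed the large start key down to its stop, moved the arm clear and handed the job in at about 17 s. No verdict was reported, so these are my own checks.

- **Stand:** I pushed the tail with both fingers and turned the stand about 10° on the way in. It stopped at about 10 N, where I expected the back wall to be. Afterwards about 47 mm of the tail stuck out (45 mm nominal). It was within about 1° of square and about 12 mm off the lamp's centre line.
- **Start key:** Contact force rose from about 2 N to 6 N over the key's travel, then to 11 N with no further movement. After I lifted off, the camera picture around the lamp showed no change from before the press, so the key is back up and the stand has not moved.
- **Other things:** The arm did not go near the timer key or the nails. In the last pictures the bystanders in view are where they started. The brush and the square polish bottle's base were outside those crops.

**Measurements that disagreed:**
- **Heights:** The reported tool height was about 38 mm lower than the fingertips appeared in the camera depth. I set heights from the camera and from contact force instead.
- **Cameras:** The two cameras differed by 5–9 mm on the key's position. I aimed close to the top camera's value, which matched the robot at the stand's tail, and the fingers met the key.

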